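Roll down the dissecting tray's liner

TASK

The new blue liner strips in the dissecting tray still stand proud. Take the hand roller from its rest and roll it over the whole liner with a steady downward push of about 15 N (never 35 N or more, the strips would crack) until every strip lies fully seated, flush with the grey frame around them, then stand the roller back upright on its rest. Press on the tray with the roller only, never with the gripper, and leave the jar, beaker and dish where they are.

Things in the scene. Friction and masses are not known exactly. Their poses are not given: they have to be found in the camera images.
- tray: Fixed shiny metal dissecting pan, 245 (x) by 174 (y), walls 24 high; origin at the centre of its underside on the bench, z up. In it a firmly fixed grey cassette, 231 by 160: a flat frame (30 wide at both x ends, 19 at the sides) round a blue liner of six equal strips side by side along x (pitch 28; each 27 in x, 120 in y) that stand up to 4 mm above the frame.
- tray_center (a point): Centre of the pan, 28 above the bench; axes as the pan. The cassette lies on uneven packing: its frame's top stands 0 to 15 mm above this point at the centre and slopes along x by up to 0.045 rad either way (ends up to 5 mm higher or lower). This differs each run and is not measured: feel for it. Frame and seated strips do not give under load. Pan and rest may trade sides.
- rest_seat (a point): Fixed grey rest of the roller, 85 (x) by 116 (y): two rails along x, 72 apart inside, tops 18 above the bench with 6 high lips round them. This point: its centre at rail-top height; z up. The roller's feet stand on the rail tops inside the lips with about 6 mm play each way, the wheel hangs between the rails, the roller's y lies along the rest's y (either way round).
- roller_grip (a point): Hand roller, 0.3 to 0.5 kg: centre of its upright wooden grip, 28 thick (x), 44 wide (y), 54 tall (z up). Yoke top 28 below this point (30 in x, 88 in y). Dark grey rubber wheel, 44 diameter, 60 wide, axle along y, rolls along x; its lowest line 88 below this point. Flat feet (44 in x) 75 below it. Starts on its rest. Grip it across its x thickness, so it cannot swing about the axle in the fingers.
- wheel (a joint): Rotation of the roller's wheel about its axle in rad, 0 at the start, endless either way; it turns freely and 44 mm of travel under contact is 2 rad.
- strip0 (a joint): How far liner strip 0 has been pushed down, in m, centred at x = -70 mm of the tray: 0 is 4 mm above the cassette's frame, 0.004 is fully seated, flush with the frame. It moves square to the frame only, yields to about 9 N and stays where it is left; starts 0 to 1 mm down.
- strip1 (a joint): How far liner strip 1 has been pushed down, in m, centred at x = -42 mm of the tray: 0 is 4 mm above the cassette's frame, 0.004 is fully seated, flush with the frame. As strip 0.
- strip2 (a joint): How far liner strip 2 has been pushed down, in m, centred at x = -14 mm of the tray: 0 is 4 mm above the cassette's frame, 0.004 is fully seated, flush with the frame. As strip 0.
- strip3 (a joint): How far liner strip 3 has been pushed down, in m, centred at x = +14 mm of the tray: 0 is 4 mm above the cassette's frame, 0.004 is fully seated, flush with the frame. As strip 0.
- strip4 (a joint): How far liner strip 4 has been pushed down, in m, centred at x = +42 mm of the tray: 0 is 4 mm above the cassette's frame, 0.004 is fully seated, flush with the frame. As strip 0.
- strip5 (a joint): How far liner strip 5 has been pushed down, in m, centred at x = +70 mm of the tray: 0 is 4 mm above the cassette's frame, 0.004 is fully seated, flush with the frame. As strip 0.
- jar_mid (a point): Bystander: small brown jar with white cap, 56 across and 75 tall; its centre.
- beaker_mid (a point): Bystander: clear beaker, 64 across and 70 tall; its centre.
- dish_mid (a point): Bystander: flat pale culture dish, 90 across and 15 tall; its centre.
Things that resemble listed ones, but are neither listed nor needed, are in the scene too. Several things look just like the part that bears roller_grip: the one meant starts farthest from the robot's base.

How it is judged:
By the outcome, as a careful person would: the job done as asked, in the order asked, and still so for the second after the job is handed in, with the robot touching nothing.
It also fails if it takes over 72 s, if anything falls off the work surface, if the arm or the gripper's body presses on something with over 40 N, if the wrist force passes 120 N, or if a joint passes its speed limit or range.

ROBOT

A 6-joint arm with a two-finger parallel gripper is mounted at the origin on the work surface. World frame = base frame: x ahead of the robot, y to its left, z up, the work surface at z = 0. Lengths are in m, angles in rad, forces in N, time in s.
With the tool pointing down it reaches from about 0.35 to 0.925 m from the base axis. Payload 6.4 kg.
Tool frame: the origin (TCP) lies between the finger pads; the fingertips stand 22 mm ahead of it and the grasp point (between the pads) lies 3 mm ahead of it; x points along the fingers, z is the direction in which the jaws open and shut, and the axes are right-handed (so a half turn about x gives the same grasp; the last joint's range is limited). The gripper opens to 85 mm and grips with 20 to 120 N. Pads are 22 mm wide; open, the fingers measure 114 mm over their backs; the gripper's body (76 mm by 85 mm) begins 54 mm behind the grasp point. The pads swing forward as they close: fully open they stand 13 mm farther back than shut.
Start: joints at [1.13, 0.245, 1.558, -0, 1.339, -0.174], TCP at [0.171, 0.627, 0.253] pointing down, gripper open.
Joint ranges: [-3.13, 3.13], [-1.02, 2.26], [0.13, 2.54], [-0.95, 4.09], [0.21, 2.88], [-2.74, 2.74]. Speed limits (rad/s): [2.57, 2.57, 3.14, 3.14, 3.14, 3.14].

INTERFACE

Orientations are given as a rotation vector (axis times angle).
In Python, from rig import manip, eyes gives the robot as it stands. The module is installed in compiled form; this text tells all that it offers.
- The arm moves only by the tool servo_tool, never from a script. Its arguments are lists of equal length, an entry for each row: "linear": the shift along the tool's x, y, z in units of 40 mm (1.0 is 40 mm), a list of three; "rotation": the turn, a rotation vector about the tool's x, y, z in degrees, a list of three; "hand": the finger opening in mm, from 0 to 85.4. In form: {"linear": [[x, y, z], ...], "rotation": [[ax, ay, az], ...], "hand": [hand, ...]}. A call has exactly 5 rows; each row is the pose to reach, as a shift and turn from the pose measured when the call began, along the tool's axes at that moment; what a row does not reach only later rows make up. A row lasts 1/12 s, in which the tool goes at most 41.7 mm and 7.16 degrees, less where a joint would pass 70% of its speed; a pose out of reach is approached as far as the arm can. A call with a gripper value outside its range is refused whole. The fingers move at their own pace and stop on an object; "grip_force" is the grip in N (left out, the last holds). Time passes only in rows, so rows that repeat a pose let the fingers close, or fill a call up. It gives the time, the measured TCP pose, the force and the opening at its end, in the units of the state.
- manip.get_state(): the state, without advancing time (a new reading comes with each control period).
- eyes.snapshot(name): name is "scene" or "top" or "wrist"; returns the picture (420x560x3 uint8, red, green, blue); there is no depth.
- eyes.camera_info(name): a dict with "fx", "fy", "cx", "cy" (pixels), "origin" and "orientation" of the camera in the world; the wrist camera has in their place "hand_eye" (4x4, takes a point from camera to tool coordinates, whose origin is the TCP and whose axes are the tool frame's). Camera axes: x right, y down, z forward; pixel columns grow to the right and rows downward; lengths in m; the calibration is good to about 2 mm. The wrist camera is an equidistant fisheye: a pixel r from the principal point sees the ray r / f radians off the axis. A picture is of the moment at which its call begins: read the wrist's pose just before it. camera_info takes no time and is no camera call.
- manip.finish_job(): hands the job in, once; it reports no verdict.
The state is a dict: "time": time; "qpos": joint angles; "joint_velocities": joint speeds; "tau": joint torques, N m; "eef_pos": TCP position; "tool_rot": TCP orientation; "wrist_force": force on the tool from outside, world axes, zero at the start; "ft_torque": the same for the moment, N m; "opening": finger opening in m.
Only numpy, scipy, OpenCV 4.12 (cv2) and the standard library are available. Lean on these libraries where they do the work, as an engineer would, in place of code of your own. Each camera call takes 0.05 s, during which the arm holds its last target.

## Working session

There is one attempt and no reset: what is moved stays moved. The work goes in short steps, Python scripts to look and compute and a tool call to move; the robot and the scene stay as the last step left them, time stands still between calls to the robot, and variables do not carry over. Pictures are saved under pics/ and viewed, and the job is handed in when it is done.

Besides the shell and the picture viewer there is one more tool, called after ">>>" by a JSON object that holds its "api" and its "payload". servo_tool: Moves the arm, as the interface text tells. Its arguments: {"type":"object","properties":{"linear":{"type":"array","items":{"type":"array","items":{"type":"number"}}},"rotation":{"type":"array","items":{"type":"array","items":{"type":"number"}}},"hand":{"type":"array","items":{"type":"number"}},"grip_force":{"type":"number"}},"required":["linear","rotation","hand"]}

```bash
mkdir -p pics
python3 - <<'E'
from rig import manip, eyes
import cv2
s=manip.get_state(); print(s)
for n in ["scene","top","wrist"]:
    i=eyes.camera_info(n); print(n,i)
    cv2.imwrite(f"pics/{n}0.png",eyes.snapshot(n)[:,:,::-1])
E
```

```text
{'time': 0.0, 'qpos': array([ 1.12987386e+00,  2.45808504e-01,  1.55904785e+00, -2.09679152e-05,
        1.33871633e+00, -1.74101151e-01]), 'joint_velocities': array([ 7.81287039e-04, -1.65037974e-04,  4.97092806e-05,  1.91099873e-03,
       -1.51207031e-03,  4.98852346e-04]), 'tau': array([ 8.04272941e-05, -4.29522943e+01, -3.26119208e+01, -1.37549691e-04,
        5.43947623e-03, -1.27770247e-05]), 'eef_pos': array([0.17115149, 0.62650867, 0.25216567]), 'tool_rot': array([-1.01146491,  1.32547906,  1.00991792]), 'wrist_force': array([ 0.56293799,  0.35182094, -0.10727057]), 'ft_torque': array([0.04036465, 0.01547732, 0.03395282]), 'opening': 0.08546779834700811}
scene {'fx': 421.165515564749, 'fy': 421.165515564749, 'cx': 275.74606188618424, 'cy': 209.39011356544088, 'origin': array([ 0.83936866, -0.38877704,  0.83081722]), 'orientation': array([-2.46136656, -0.88810405,  0.24946702])}
top {'fx': 428.9470767755484, 'fy': 428.9470767755484, 'cx': 284.2422364446526, 'cy': 212.33564799825993, 'origin': array([ 0.41920257, -0.0135555 ,  0.97938613]), 'orientation': array([-2.18214855,  2.12261274, -0.14078044])}
wrist {'fx': 325.19226210127806, 'fy': 325.19226210127806, 'cx': 274.2203200424674, 'cy': 209.37293663775208, 'hand_eye': array([[-8.81623902e-04, -2.68713019e-01,  9.63219880e-01,
        -1.19768046e-01],
       [-1.23264258e-03, -9.63219230e-01, -2.68713966e-01,
         6.95643098e-02],
       [ 9.99998852e-01, -1.42421049e-03,  5.17969987e-04,
        -1.87027265e-04],
       [ 0.00000000e+00,  0.00000000e+00,  0.00000000e+00,
         1.00000000e+00]])}
```

View pics/top0.png

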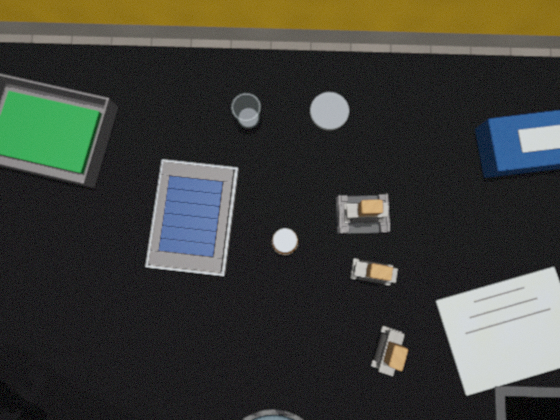

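View pics/scene0.png

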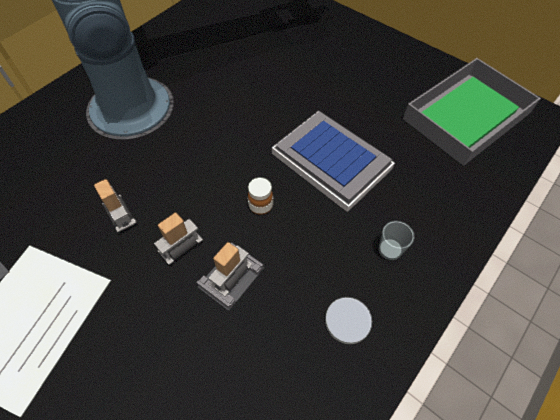

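View pics/wrist0.png

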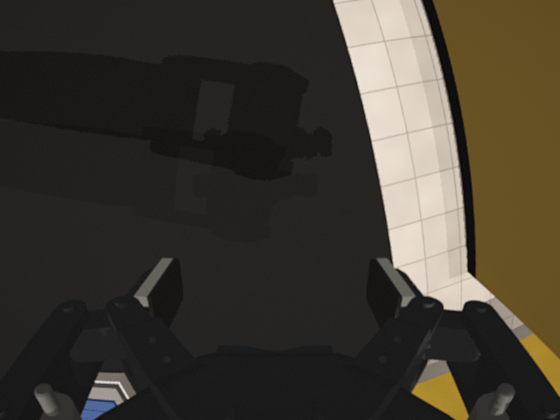

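```bash
cat > h.py <<'E'
import numpy as np, cv2
from rig import manip, eyes
from scipy.spatial.transform import Rotation as R
def ray(n,u,v,st=None):
    i=eyes.camera_info(n)
    if n!="wrist":
        d=np.array([(u-i["cx"])/i["fx"],(v-i["cy"])/i["fy"],1.]); 
        return i["origin"],R.from_rotvec(i["orientation"]).apply(d)
    x,y=(u-i["cx"])/i["fx"],(v-i["cy"])/i["fy"]; r=np.hypot(x,y)
    d=np.array([np.sinc(r/np.pi)*x,np.sinc(r/np.pi)*y,np.cos(r)])
    H=i["hand_eye"]; Rt=R.from_rotvec(st["tool_rot"])
    return st["eef_pos"]+Rt.apply(H[:3,3]), Rt.apply(H[:3,:3]@d)
def plane(n,u,v,z,st=None):
    o,d=ray(n,u,v,st); return o+d*(z-o[2])/d[2]
E
python3 - <<'E'
from h import *
t=cv2.imread("pics/top0.png"); s=cv2.imread("pics/scene0.png")
cv2.imwrite("pics/ct.png",cv2.resize(t[180:250,325:405],None,fx=8,fy=8,interpolation=cv2.INTER_CUBIC))
cv2.imwrite("pics/cs.png",cv2.resize(s[235:315,190:280],None,fx=7,fy=7,interpolation=cv2.INTER_CUBIC))
cv2.imwrite("pics/ctray.png",cv2.resize(t[150:285,135:250],None,fx=4,fy=4,interpolation=cv2.INTER_CUBIC))
def mask(im,lo,hi,n):
    m=cv2.inRange(cv2.cvtColor(im,cv2.COLOR_BGR2HSV),lo,hi)
    c,_=cv2.findContours(m,cv2.RETR_EXTERNAL,cv2.CHAIN_APPROX_NONE)
    for k in c:
        if cv2.contourArea(k)>60: print(n,cv2.minAreaRect(k),cv2.contourArea(k))
for n,im in(("top",t),("scene",s)):
    mask(im,(105,100,60),(125,255,255),n+" blue"); mask(im,(8,90,120),(18,200,255),n+" wood")
E
```

```text
top blue ((190.49183654785156, 215.7620849609375), (53.77334976196289, 75.58534240722656), 7.4958577156066895) 3853.0
top blue ((520.7462768554688, 142.96923828125), (58.42036056518555, 84.09555053710938), 82.87498474121094) 3280.0
top wood ((397.867919921875, 357.4622497558594), (15.109660148620605, 24.038095474243164), 15.945395469665527) 312.0
top wood ((380.48077392578125, 271.5961608886719), (21.57277488708496, 14.708709716796875), 11.309932708740234) 272.5
top wood ((371.0, 206.0), (20.0, 14.0), 0.0) 252.5
scene blue ((333.3020324707031, 151.58816528320312), (73.65164947509766, 43.06202697753906), 36.25383758544922) 2642.5
scene wood ((225.4203643798828, 253.80532836914062), (14.298956871032715, 23.04766082763672), 41.18592834472656) 291.0
scene wood ((170.15386962890625, 222.7307586669922), (12.480754852294922, 23.852109909057617), 56.3099365234375) 261.0
scene wood ((103.60002136230469, 188.70001220703125), (16.994115829467773, 13.86362075805664), 63.43495178222656) 213.5
```

```bash
python3 -c "
import cv2,numpy as np
a=cv2.imread('pics/ct.png');b=cv2.imread('pics/ctray.png');print(a.shape,b.shape)"
```

```text
(560, 640, 3) (540, 460, 3)
```

View pics/ct.png

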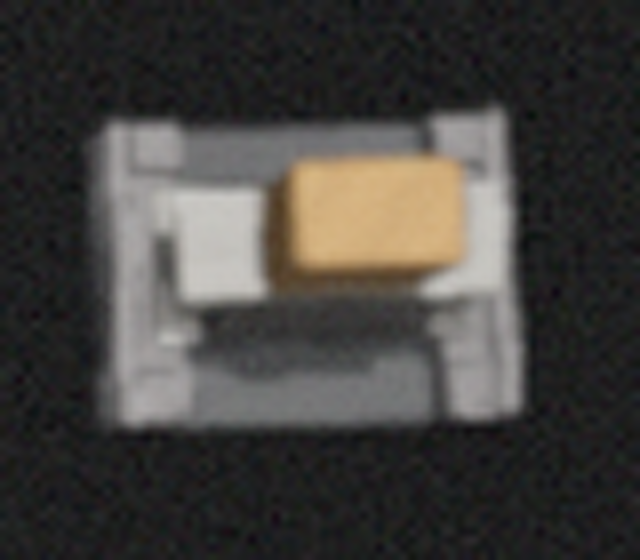

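View pics/cs.png

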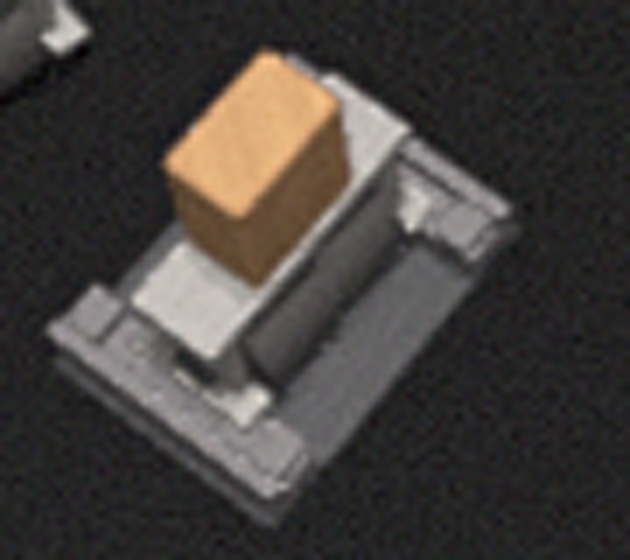

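View pics/ctray.png

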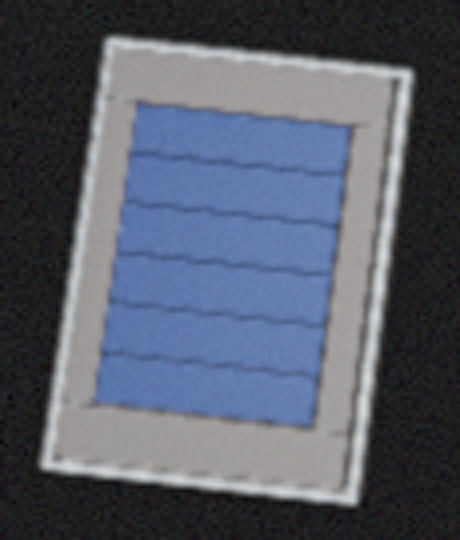

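Run:
```python
from h import *
def rep(name,n,c,sc,off,z):
    P=np.array([plane(n,x/sc+off[0]-.5+.5/sc,y/sc+off[1]-.5+.5/sc,z) for x,y in c])
    e=np.roll(P,-1,0)-P
    print(name,P[:,:2].round(4).tolist(),"c",P.mean(0).round(4),"len",np.linalg.norm(e,axis=1).round(4),"ang",np.degrees(np.arctan2(e[:,1],e[:,0])).round(1))
rep("grip top","top",[(294,160),(461,160),(461,268),(296,268)],8,(325,180),.12)
rep("grip scene","scene",[(268,53),(341,105),(242,215),(166,163)],7,(190,235),.12)
rep("rest","top",[(112,122),(502,108),(521,412),(124,425)],8,(325,180),.024)
rep("rest scene","scene",[(95,285),(365,132),(512,212),(270,495)],7,(190,235),.024)
rep("tray","top",[(107,38),(412,70),(357,502),(42,468)],4,(135,150),.024)
rep("liner","top",[(135,102),(352,126),(313,427),(96,404)],4,(135,150),.037)
for nm,n,u,v,z in [("jar","top",285,241,.075),("beaker","top",247,108,.07),("dish","top",330,111,.015),("jar","scene",260,187,.075),("dish","scene",349,319,.015)]:
    print(nm,plane(n,u,v,z))
```

```text
grip top [[0.5636, -0.1665], [0.5648, -0.2088], [0.5372, -0.2088], [0.536, -0.1671]] c [ 0.5504 -0.1878  0.12  ] len [0.0424 0.0276 0.0417 0.0276] ang [-88.4 179.9  91.6   1.3]
grip scene [[0.5397, -0.1696], [0.5653, -0.1685], [0.5668, -0.2086], [0.5412, -0.2105]] c [ 0.5532 -0.1893  0.12  ] len [0.0256 0.04   0.0257 0.0409] ang [   2.4  -87.8 -175.6   92.1]
rest [[0.5892, -0.1322], [0.5963, -0.2423], [0.5102, -0.2472], [0.5035, -0.1364]] c [ 0.5498 -0.1895  0.024 ] len [0.1104 0.0862 0.111  0.0858] ang [ -86.3 -176.7   93.5    2.9]
rest scene [[0.5122, -0.2278], [0.5399, -0.1408], [0.591, -0.1324], [0.5947, -0.2414]] c [ 0.5594 -0.1856  0.024 ] len [0.0913 0.0518 0.109  0.0837] ang [ 72.3   9.4 -88.  170.7]
tray [[0.6607, 0.2733], [0.6468, 0.0985], [0.4027, 0.1186], [0.4165, 0.2933]] c [0.5317 0.1959 0.024 ] len [0.1754 0.245  0.1753 0.2451] ang [-94.5 175.3  85.5  -4.7]
liner [[0.6211, 0.2513], [0.6108, 0.1291], [0.4428, 0.1427], [0.452, 0.262]] c [0.5317 0.1963 0.037 ] len [0.1226 0.1686 0.1197 0.1694] ang [-94.8 175.4  85.6  -3.6]
jar [ 0.47825421 -0.01401963  0.075     ]
beaker [0.7700233 0.077967  0.07     ]
dish [ 0.78933269 -0.11104145  0.015     ]
jar [ 0.48292401 -0.01332546  0.075     ]
dish [ 0.79293197 -0.10890685  0.015     ]
```

```bash
cat >> h.py <<'E'
def go(pos,yaw=None,p=True):
    """tool-frame shift (units 40mm) and rot deg to reach pos w/ tool x down, tool z at yaw(deg) direction (mod 180)"""
    s=manip.get_state(); Rt=R.from_rotvec(s["tool_rot"])
    L=Rt.inv().apply(np.array(pos)-s["eef_pos"])/.04
    M=Rt.as_matrix()
    if yaw is None: yaw=np.degrees(np.arctan2(M[1,2],M[0,2]))
    best=None
    for k in(0,180):
        a=np.radians(yaw+k); z=np.array([np.cos(a),np.sin(a),0]);x=np.array([0,0,-1.]);T=np.c_[x,np.cross(z,x),z]
        r=np.degrees((Rt.inv()*R.from_matrix(T)).as_rotvec())
        if best is None or np.linalg.norm(r)<np.linalg.norm(best): best=r
    print("L",L.round(3),"rot",best.round(2),"t",round(s["time"],2)); return L,best
def st():
    s=manip.get_state();M=R.from_rotvec(s["tool_rot"]).as_matrix()
    print("t",round(s["time"],2),"pos",s["eef_pos"].round(4),"F",s["wrist_force"].round(1),"T",s["ft_torque"].round(2),"op",round(s["opening"],4),"zyaw",np.degrees(np.arctan2(M[1,2],M[0,2])).round(2),"q",s["qpos"].round(2)); return s
E
python3 - <<'E'
from h import *
s=st(); print(R.from_rotvec(s["tool_rot"]).as_matrix().round(3))
go((.551,-.188,.25),2.5)
E
```

```text
t 0.15 pos [0.1712 0.6266 0.2524] F [0.7 0.1 0.2] T [-0.03 -0.05  0.01] op 0.0855 zyaw 74.72 q [ 1.13  0.25  1.56  0.    1.34 -0.17]
[[-0.001 -0.965  0.264]
 [-0.001  0.264  0.965]
 [-1.     0.    -0.001]]
L [  0.082 -14.528 -17.143] rot [ 7.222e+01 -8.000e-02  4.000e-02] t 0.15
```

>>> {"api": "servo_tool", "payload": {"linear": [[0,-0.65,-0.77],[0,-1.3,-1.54],[0,-1.95,-2.3],[0,-2.6,-3.06],[0,-3.25,-3.82]], "rotation": [[4,0,0],[8,0,0],[12,0,0],[16,0,0],[20,0,0]], "hand": [85,85,85,85,85]}}

```text
time: 0.57
eef_pos: [0.2564, 0.4432, 0.2522]
tool_rot: [-0.744, 1.442, 0.742]
wrist_force: [0.4, 0.3, 1.3]
opening: 0.085
```

```bash
python3 -c "
from h import *
st();go((.551,-.188,.25),2.5)"
```

```text
t 0.57 pos [0.2564 0.4432 0.2522] F [0.4 0.3 1.3] T [ 0.02 -0.09  0.03] op 0.085 zyaw 54.56 q [ 0.82 -0.08  1.91 -0.    1.32 -0.13]
L [  0.076 -15.149  -8.586] rot [52.06 -0.1   0.07] t 0.57
```

>>> {"api": "servo_tool", "payload": {"linear": [[0,-0.87,-0.49],[0,-1.74,-0.98],[0,-2.6,-1.47],[0,-3.46,-1.96],[0,-4.33,-2.45]], "rotation": [[3,0,0],[6,0,0],[9,0,0],[12,0,0],[15,0,0]], "hand": [85,85,85,85,85]}}

```text
time: 0.98
eef_pos: [0.3408, 0.2612, 0.2523]
tool_rot: [-0.54, 1.504, 0.538]
wrist_force: [0.9, -0.5, -0.1]
opening: 0.085
```

```bash
python3 -c "
from h import *
st();go((.551,-.188,.22),2.5)"
```

```text
t 0.98 pos [0.3408 0.2612 0.2523] F [ 0.9 -0.5 -0.1] T [ 0.05 -0.05 -0.01] op 0.085 zyaw 39.44 q [ 0.39 -0.3   2.1  -0.    1.35 -0.3 ]
L [  0.824 -12.009  -3.075] rot [36.94 -0.08  0.08] t 0.98
```

>>> {"api": "servo_tool", "payload": {"linear": [[0,-0.97,-0.24],[0.1,-1.94,-0.5],[0.2,-2.9,-0.75],[0.3,-3.86,-1.0],[0.4,-4.83,-1.24]], "rotation": [[3,0,0],[6,0,0],[9,0,0],[12,0,0],[15,0,0]], "hand": [85,85,85,85,85]}}

```text
time: 1.4
eef_pos: [0.4254, 0.0785, 0.2364]
tool_rot: [-0.334, 1.546, 0.331]
wrist_force: [1.0, 0.9, 0.8]
opening: 0.085
```

```bash
python3 -c "
from h import *
st();go((.551,-.188,.20),2.5)"
```

```text
t 1.4 pos [0.4254 0.0785 0.2364] F [1.  0.9 0.8] T [-0.03 -0.01  0.04] op 0.085 zyaw 24.28 q [-0.08 -0.28  2.11 -0.    1.31 -0.5 ]
L [ 0.922 -7.362  0.123] rot [21.78 -0.03  0.09] t 1.4
```

>>> {"api": "servo_tool", "payload": {"linear": [[0.1,-0.97,0.02],[0.2,-1.94,0.04],[0.3,-2.9,0.06],[0.4,-3.86,0.08],[0.5,-4.83,0.1]], "rotation": [[3,0,0],[6,0,0],[9,0,0],[12,0,0],[15,0,0]], "hand": [85,85,85,85,85]}}

```text
time: 1.82
eef_pos: [0.5088, -0.0979, 0.2163]
tool_rot: [-0.126, 1.568, 0.124]
wrist_force: [1.1, 0.3, 0.1]
opening: 0.0848
```

```bash
python3 -c "
from h import *
st();go((.551,-.188,.20),2.5)"
```

```text
t 1.82 pos [ 0.5088 -0.0979  0.2163] F [1.1 0.3 0.1] T [ 0.03 -0.04  0.01] op 0.0848 zyaw 9.1 q [-0.41 -0.03  1.92 -0.    1.24 -0.57]
L [ 0.409 -2.39   0.686] rot [ 6.6  -0.03  0.08] t 1.82
```

>>> {"api": "servo_tool", "payload": {"linear": [[0.1,-0.8,0.23],[0.2,-1.6,0.46],[0.3,-2.2,0.63],[0.4,-2.39,0.69],[0.4,-2.39,0.69]], "rotation": [[2.2,0,0],[4.4,0,0],[6.6,0,0],[6.6,0,0],[6.6,0,0]], "hand": [85,85,85,85,85]}}

```text
time: 2.23
eef_pos: [0.5509, -0.1892, 0.199]
tool_rot: [-0.033, 1.573, 0.033]
wrist_force: [-0.3, 1.2, -0.8]
opening: 0.0849
```

```bash
python3 -c "
from h import *
s=st();cv2.imwrite('pics/w1.png',eyes.snapshot('wrist')[:,:,::-1])
go((.551,-.188,.097),2.5)"
```

```text
t 2.23 pos [ 0.5509 -0.1892  0.199 ] F [-0.3  1.2 -0.8] T [-0.   -0.04  0.01] op 0.0849 zyaw 2.41 q [-0.52  0.14  1.78 -0.    1.22 -0.57]
L [ 2.56  -0.004  0.015] rot [-0.02 -0.13 -0.  ] t 2.28
```

View pics/w1.png

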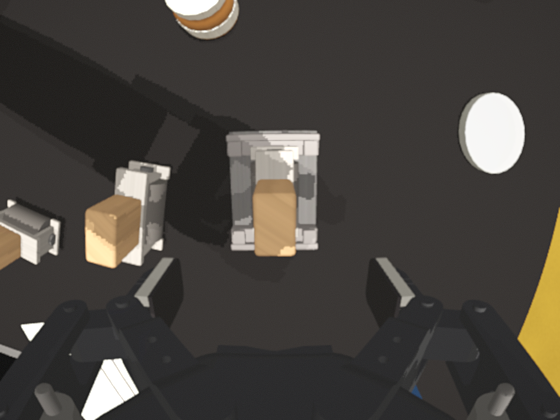

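```bash
python3 -c "
from h import *
s=manip.get_state()
P=np.array([plane('wrist',u,v,.12,s) for u,v in [(254,191),(296,191),(297,255),(254,255)]]);print(P.round(4),P.mean(0))
for u,v in [(228,132),(320,132),(318,249),(232,249)]: print(plane('wrist',u,v,.024,s))"
```

```text
[[ 0.5351 -0.1636  0.12  ]
 [ 0.5615 -0.1625  0.12  ]
 [ 0.5648 -0.2059  0.12  ]
 [ 0.5362 -0.2071  0.12  ]] [ 0.54940452 -0.1847726   0.12      ]
[ 0.5044279  -0.13074885  0.024     ]
[ 0.58765325 -0.12724514  0.024     ]
[ 0.59414901 -0.24030548  0.024     ]
[ 0.50943236 -0.24390699  0.024     ]
```

>>> {"api": "servo_tool", "payload": {"linear": [[0.6,0.02,0],[1.2,0.04,0],[1.8,0.04,0],[2.3,0.04,0],[2.55,0.04,0]], "rotation": [[0,0,0],[0,0,0],[0,0,0],[0,0,0],[0,0,0]], "hand": [85,85,85,85,85]}}

```text
time: 2.7
eef_pos: [0.5484, -0.1836, 0.0948]
tool_rot: [-0.034, 1.577, 0.038]
wrist_force: [-0.0, -0.1, -0.8]
opening: 0.0851
```

>>> {"api": "servo_tool", "payload": {"linear": [[0,0,0],[0,0,0],[0,0,0],[0,0,0],[0,0,0]], "rotation": [[0,0,0],[0,0,0],[0,0,0],[0,0,0],[0,0,0]], "hand": [35,26,22,20,20], "grip_force": 80}}

```text
time: 3.12
eef_pos: [0.5495, -0.184, 0.0966]
tool_rot: [-0.035, 1.574, 0.037]
wrist_force: [-1.2, 1.8, 4.4]
opening: 0.0269
```

```bash
python3 -c "
from h import *
s=st()"
```

```text
t 3.12 pos [ 0.5495 -0.184   0.0966] F [-1.2  1.8  4.4] T [ 0.22  0.54 -0.11] op 0.0269 zyaw 2.62 q [-0.52  0.28  1.83 -0.    1.04 -0.56]
```

>>> {"api": "servo_tool", "payload": {"linear": [[-0.1,0,0],[-0.5,0,0],[-1.1,0,0],[-1.6,0,0],[-2.0,0,0]], "rotation": [[0,0,0],[0,0,0],[0,0,0],[0,0,0],[0,0,0]], "hand": [20,20,20,20,20], "grip_force": 100}}

```text
time: 3.53
eef_pos: [0.5497, -0.1841, 0.178]
tool_rot: [-0.035, 1.573, 0.037]
wrist_force: [0.8, -1.4, -4.4]
opening: 0.0266
```

```bash
python3 -c "
from h import *
s=st()
c=np.array([.5317,.196]);a=np.radians(-4.6);ex=np.array([np.cos(a),np.sin(a)]);ey=np.array([-ex[1],ex[0]])
print(c-.1*ex,c+.1*ex)
p=c-.1*ex-.027*ey
print(p);go((*p,.18),-4.6)"
```

```text
t 3.53 pos [ 0.5497 -0.1841  0.178 ] F [ 0.8 -1.4 -4.4] T [ 0.01 -0.09 -0.01] op 0.0266 zyaw 2.62 q [-0.52  0.16  1.8  -0.    1.18 -0.56]
[0.43202211 0.20401989] [0.63137789 0.18798011]
[0.42985674 0.17710686]
L [-0.033  9.157 -2.581] rot [ 7.22 -0.17 -0.05] t 3.53
```

>>> {"api": "servo_tool", "payload": {"linear": [[-0.5,0.5,-0.14],[-0.8,1.4,-0.4],[-0.8,2.3,-0.65],[-0.8,3.2,-0.9],[-0.8,4.1,-1.16]], "rotation": [[0.5,0,0],[1.5,0,0],[2.5,0,0],[3.5,0,0],[4.5,0,0]], "hand": [20,20,20,20,20]}}

```text
time: 3.95
eef_pos: [0.4947, -0.021, 0.2102]
tool_rot: [0.028, 1.574, -0.026]
wrist_force: [-0.0, 0.9, -5.5]
opening: 0.0269
```

```bash
python3 -c "
from h import *
s=st()
go((.4299,.1771,.18),-4.6)"
```

```text
t 3.95 pos [ 0.4947 -0.021   0.2102] F [-0.   0.9 -5.5] T [ 0.06 -0.01  0.02] op 0.0269 zyaw -1.99 q [-0.27 -0.08  1.98  0.    1.24 -0.24]
L [ 0.767  4.893 -1.789] rot [ 2.61 -0.19 -0.06] t 3.95
```

>>> {"api": "servo_tool", "payload": {"linear": [[0.1,0.9,-0.33],[0.2,1.85,-0.68],[0.3,2.8,-1.02],[0.4,3.7,-1.35],[0.5,4.4,-1.6]], "rotation": [[0.5,0,0],[1,0,0],[1.6,0,0],[2.1,0,0],[2.6,0,0]], "hand": [20,20,20,20,20]}}

```text
time: 4.37
eef_pos: [0.4348, 0.1593, 0.1901]
tool_rot: [0.064, 1.574, -0.061]
wrist_force: [0.0, -0.5, -5.1]
opening: 0.0272
```

```bash
python3 -c "
from h import *
s=st()
go((.4299,.1771,.145),-4.6)"
```

```text
t 4.37 pos [0.4348 0.1593 0.1901] F [ 0.  -0.5 -5.1] T [ 0.02 -0.08  0.  ] op 0.0272 zyaw -4.56 q [ 0.1  -0.14  2.08  0.    1.21  0.18]
L [ 1.129  0.432 -0.151] rot [ 0.04 -0.26 -0.08] t 4.37
```

>>> {"api": "servo_tool", "payload": {"linear": [[0.3,0.3,-0.1],[0.6,0.43,-0.15],[0.85,0.43,-0.15],[1.05,0.43,-0.15],[1.05,0.43,-0.15]], "rotation": [[0,-0.1,0],[0,-0.2,0],[0,-0.2,0],[0,-0.2,0],[0,-0.2,0]], "hand": [20,20,20,20,20]}}

```text
time: 4.78
eef_pos: [0.4287, 0.1763, 0.1461]
tool_rot: [0.063, 1.575, -0.063]
wrist_force: [-0.7, 0.3, -4.5]
opening: 0.0271
```

```bash
python3 -c "
from h import *
s=st();cv2.imwrite('pics/s2.png',eyes.snapshot('scene')[100:300,200:460,::-1].repeat(3,0).repeat(3,1))
go((.4299,.1771,.115),-4.6)"
```

```text
t 4.78 pos [0.4287 0.1763 0.1461] F [-0.7  0.3 -4.5] T [-0.01  0.05 -0.04] op 0.0271 zyaw -4.6 q [ 0.14 -0.07  2.1   0.    1.11  0.22]
L [0.804 0.022 0.013] rot [-0.02 -0.2  -0.04] t 4.83
```

View pics/s2.png

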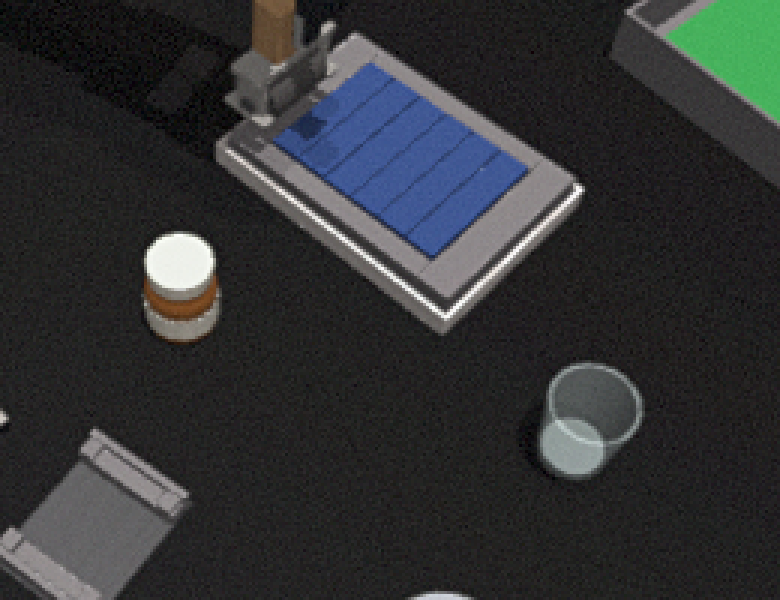

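>>> {"api": "servo_tool", "payload": {"linear": [[0.03,0,0],[0.06,0,0],[0.09,0,0],[0.1,0,0],[0.1,0,0]], "rotation": [[0,-0.2,0],[0,-0.2,0],[0,-0.2,0],[0,-0.2,0],[0,-0.2,0]], "hand": [20,20,20,20,20]}}

```text
time: 5.25
eef_pos: [0.4296, 0.1761, 0.1433]
tool_rot: [0.064, 1.57, -0.063]
wrist_force: [-0.2, 0.1, -4.8]
opening: 0.0272
```

>>> {"api": "servo_tool", "payload": {"linear": [[0.02,0,0],[0.04,0,0],[0.06,0,0],[0.06,0,0],[0.06,0,0]], "rotation": [[0,0,0],[0,0,0],[0,0,0],[0,0,0],[0,0,0]], "hand": [20,20,20,20,20]}}

```text
time: 5.67
eef_pos: [0.4295, 0.1761, 0.1408]
tool_rot: [0.064, 1.57, -0.063]
wrist_force: [-0.2, 0.1, -4.7]
opening: 0.027
```

>>> {"api": "servo_tool", "payload": {"linear": [[0.02,0,0],[0.04,0,0],[0.06,0,0],[0.06,0,0],[0.06,0,0]], "rotation": [[0,0,0],[0,0,0],[0,0,0],[0,0,0],[0,0,0]], "hand": [20,20,20,20,20]}}

```text
time: 6.08
eef_pos: [0.4295, 0.1761, 0.1383]
tool_rot: [0.064, 1.57, -0.063]
wrist_force: [-0.2, -0.1, -4.5]
opening: 0.0269
```

>>> {"api": "servo_tool", "payload": {"linear": [[0.02,0,0],[0.04,0,0],[0.06,0,0],[0.06,0,0],[0.06,0,0]], "rotation": [[0,0,0],[0,0,0],[0,0,0],[0,0,0],[0,0,0]], "hand": [20,20,20,20,20]}}

```text
time: 6.5
eef_pos: [0.4294, 0.1761, 0.1358]
tool_rot: [0.064, 1.57, -0.063]
wrist_force: [0.3, 0.1, -5.3]
opening: 0.0271
```

>>> {"api": "servo_tool", "payload": {"linear": [[0.02,0,0],[0.04,0,0],[0.06,0,0],[0.06,0,0],[0.06,0,0]], "rotation": [[0,0,0],[0,0,0],[0,0,0],[0,0,0],[0,0,0]], "hand": [20,20,20,20,20]}}

```text
time: 6.92
eef_pos: [0.4293, 0.1761, 0.1334]
tool_rot: [0.064, 1.57, -0.063]
wrist_force: [-0.5, -0.7, -4.0]
opening: 0.0268
```

```bash
python3 -c "
from h import *
s=st()"
```

```text
t 6.92 pos [0.4293 0.1761 0.1334] F [-0.5 -0.7 -4. ] T [ 0.09 -0.   -0.  ] op 0.0268 zyaw -4.64 q [ 0.14 -0.05  2.11  0.    1.08  0.22]
```

>>> {"api": "servo_tool", "payload": {"linear": [[0.02,0,0],[0.04,0,0],[0.06,0,0],[0.06,0,0],[0.06,0,0]], "rotation": [[0,0,0],[0,0,0],[0,0,0],[0,0,0],[0,0,0]], "hand": [20,20,20,20,20]}}

```text
time: 7.33
eef_pos: [0.4293, 0.1761, 0.1309]
tool_rot: [0.064, 1.57, -0.063]
wrist_force: [-0.1, 0.0, -5.1]
opening: 0.027
```

>>> {"api": "servo_tool", "payload": {"linear": [[0.02,0,0],[0.04,0,0],[0.05,0,0],[0.05,0,0],[0.05,0,0]], "rotation": [[0,0,0],[0,0,0],[0,0,0],[0,0,0],[0,0,0]], "hand": [20,20,20,20,20]}}

```text
time: 7.75
eef_pos: [0.4293, 0.1761, 0.1288]
tool_rot: [0.064, 1.571, -0.063]
wrist_force: [0.6, -0.9, -5.0]
opening: 0.0268
```

>>> {"api": "servo_tool", "payload": {"linear": [[0.02,0,0],[0.04,0,0],[0.05,0,0],[0.05,0,0],[0.05,0,0]], "rotation": [[0,0,0],[0,0,0],[0,0,0],[0,0,0],[0,0,0]], "hand": [20,20,20,20,20]}}

```text
time: 8.17
eef_pos: [0.4292, 0.1761, 0.1268]
tool_rot: [0.064, 1.571, -0.063]
wrist_force: [-0.4, -0.5, -4.6]
opening: 0.027
```

```bash
python3 -c "
from h import *
s=st()"
```

```text
t 8.17 pos [0.4292 0.1761 0.1268] F [-0.4 -0.5 -4.6] T [-0.04 -0.01 -0.04] op 0.027 zyaw -4.63 q [ 0.14 -0.04  2.11  0.    1.06  0.22]
```

>>> {"api": "servo_tool", "payload": {"linear": [[0.02,0,0],[0.04,0,0],[0.05,0,0],[0.05,0,0],[0.05,0,0]], "rotation": [[0,0,0],[0,0,0],[0,0,0],[0,0,0],[0,0,0]], "hand": [20,20,20,20,20]}}

```text
time: 8.58
eef_pos: [0.4299, 0.1761, 0.1254]
tool_rot: [0.064, 1.569, -0.063]
wrist_force: [-0.6, -1.0, 1.6]
opening: 0.0272
```

>>> {"api": "servo_tool", "payload": {"linear": [[0.02,0,0],[0.04,0,0],[0.05,0,0],[0.05,0,0],[0.05,0,0]], "rotation": [[0,0,0],[0,0,0],[0,0,0],[0,0,0],[0,0,0]], "hand": [20,20,20,20,20]}}

```text
time: 9.0
eef_pos: [0.4317, 0.1761, 0.1254]
tool_rot: [0.064, 1.565, -0.063]
wrist_force: [-0.1, -3.1, 8.0]
opening: 0.0271
```

```bash
cat >> h.py <<'E'
c=np.array([.5317,.196]);_a=np.radians(-4.6);ex=np.array([np.cos(_a),np.sin(_a)]);ey=np.array([-ex[1],ex[0]])
def tr(dx,ty,yaw=-4.6):
    s=manip.get_state();d=s["eef_pos"][:2]-c;tx=d@ex
    print("t %.2f tx %.1f ty %.1f z %.2f contact %.1f F %s op %.4f"%(s["time"],1e3*tx,1e3*(d@ey),1e3*s["eef_pos"][2],s["wrist_force"][2]+4.8,s["wrist_force"].round(1),s["opening"]))
    p=c+(tx+dx)*ex+ty*ey; go((*p,s["eef_pos"][2]),yaw)
E
python3 -c "
from h import *
tr(.02,-.027)"
```

```text
t 9.00 tx -98.1 ty -27.9 z 125.40 contact 12.8 F [-0.1 -3.1  8. ] op 0.0271
L [0.002 0.022 0.5  ] rot [-0.02  0.26 -0.04] t 9.0
```

>>> {"api": "servo_tool", "payload": {"linear": [[0.055,0,0.08],[0.055,0,0.16],[0.055,0.01,0.24],[0.055,0.02,0.32],[0.055,0.02,0.4]], "rotation": [[0,0.1,0],[0,0.2,0],[0,0.3,0],[0,0.3,0],[0,0.3,0]], "hand": [20,20,20,20,20]}}

```text
time: 9.42
eef_pos: [0.4498, 0.175, 0.1256]
tool_rot: [0.062, 1.566, -0.063]
wrist_force: [-1.8, -5.1, 11.3]
opening: 0.0271
```

```bash
python3 -c "
from h import *
tr(.02,-.027)"
```

```text
t 9.42 tx -79.9 ty -27.5 z 125.60 contact 16.1 F [-1.8 -5.1 11.3] op 0.0271
L [0.002 0.011 0.5  ] rot [0.02 0.21 0.04] t 9.42
```

>>> {"api": "servo_tool", "payload": {"linear": [[0.05,0,0.08],[0.05,0,0.16],[0.05,0,0.24],[0.05,0,0.32],[0.05,0,0.4]], "rotation": [[0,0.1,0],[0,0.2,0],[0,0.2,0],[0,0.2,0],[0,0.2,0]], "hand": [20,20,20,20,20]}}

```text
time: 9.83
eef_pos: [0.4668, 0.1737, 0.1259]
tool_rot: [0.062, 1.569, -0.063]
wrist_force: [-4.7, -2.3, 12.8]
opening: 0.0272
```

```bash
python3 -c "
from h import *
tr(.02,-.027)"
```

```text
t 9.83 tx -62.9 ty -27.4 z 125.93 contact 17.6 F [-4.7 -2.3 12.8] op 0.0272
L [0.    0.011 0.5  ] rot [0.04 0.05 0.07] t 9.83
```

>>> {"api": "servo_tool", "payload": {"linear": [[0.05,0,0.08],[0.05,0,0.16],[0.045,0,0.24],[0.045,0,0.32],[0.045,0,0.4]], "rotation": [[0,0.1,0],[0,0.1,0],[0,0.1,0],[0,0.1,0],[0,0.1,0]], "hand": [20,20,20,20,20]}}

```text
time: 10.25
eef_pos: [0.4847, 0.1723, 0.1263]
tool_rot: [0.061, 1.567, -0.063]
wrist_force: [-1.1, -2.2, 8.9]
opening: 0.0265
```

```bash
python3 -c "
from h import *
tr(.02,-.027)"
```

```text
t 10.25 tx -44.9 ty -27.4 z 126.31 contact 13.7 F [-1.1 -2.2  8.9] op 0.0265
L [0.002 0.009 0.5  ] rot [0.05 0.18 0.06] t 10.25
```

>>> {"api": "servo_tool", "payload": {"linear": [[0.055,0,0.08],[0.055,0,0.16],[0.05,0,0.24],[0.05,0,0.32],[0.05,0,0.4]], "rotation": [[0,0.1,0],[0,0.2,0],[0,0.2,0],[0,0.2,0],[0,0.2,0]], "hand": [20,20,20,20,20]}}

```text
time: 10.67
eef_pos: [0.5026, 0.171, 0.1267]
tool_rot: [0.061, 1.566, -0.063]
wrist_force: [-1.4, -1.6, 9.7]
opening: 0.0269
```

```bash
python3 -c "
from h import *
tr(.02,-.027)"
```

```text
t 10.67 tx -27.0 ty -27.3 z 126.65 contact 14.5 F [-1.4 -1.6  9.7] op 0.0269
L [0.002 0.006 0.5  ] rot [0.06 0.21 0.06] t 10.67
```

>>> {"api": "servo_tool", "payload": {"linear": [[0.055,0,0.08],[0.055,0,0.16],[0.05,0,0.24],[0.05,0,0.32],[0.05,0,0.4]], "rotation": [[0,0.1,0],[0,0.2,0],[0,0.2,0],[0,0.2,0],[0,0.2,0]], "hand": [20,20,20,20,20]}}

```text
time: 11.08
eef_pos: [0.5194, 0.1698, 0.127]
tool_rot: [0.061, 1.57, -0.063]
wrist_force: [-6.2, -1.7, 14.5]
opening: 0.027
```

```bash
python3 -c "
from h import *
tr(.02,-.027)"
```

```text
t 11.08 tx -10.2 ty -27.1 z 126.99 contact 19.3 F [-6.2 -1.7 14.5] op 0.0270
L [0.    0.002 0.5  ] rot [0.06 0.01 0.06] t 11.08
```

>>> {"api": "servo_tool", "payload": {"linear": [[0.05,0,0.08],[0.05,0,0.16],[0.045,0,0.24],[0.045,0,0.32],[0.045,0,0.4]], "rotation": [[0,0.1,0],[0,0.1,0],[0,0.1,0],[0,0.1,0],[0,0.1,0]], "hand": [20,20,20,20,20]}}

```text
time: 11.5
eef_pos: [0.5372, 0.1684, 0.1274]
tool_rot: [0.061, 1.568, -0.063]
wrist_force: [-0.2, -1.6, 8.7]
opening: 0.0272
```

```bash
python3 -c "
from h import *
tr(.02,-.027)"
```

```text
t 11.50 tx 7.7 ty -27.0 z 127.35 contact 13.5 F [-0.2 -1.6  8.7] op 0.0272
L [0.001 0.    0.5  ] rot [0.07 0.13 0.05] t 11.5
```

>>> {"api": "servo_tool", "payload": {"linear": [[0.055,0,0.08],[0.055,0,0.16],[0.05,0,0.24],[0.05,0,0.32],[0.05,0,0.4]], "rotation": [[0,0.1,0],[0,0.2,0],[0,0.2,0],[0,0.2,0],[0,0.2,0]], "hand": [20,20,20,20,20]}}

```text
time: 11.92
eef_pos: [0.5546, 0.1672, 0.1278]
tool_rot: [0.061, 1.568, -0.063]
wrist_force: [-2.0, -1.9, 8.3]
opening: 0.0275
```

```bash
python3 -c "
from h import *
tr(.02,-.027)"
```

```text
t 11.92 tx 25.1 ty -26.9 z 127.76 contact 13.1 F [-2.  -1.9  8.3] op 0.0275
L [ 0.001 -0.004  0.5  ] rot [0.08 0.08 0.04] t 11.92
```

>>> {"api": "servo_tool", "payload": {"linear": [[0.055,0,0.08],[0.055,0,0.16],[0.05,0,0.24],[0.05,0,0.32],[0.05,0,0.4]], "rotation": [[0,0.1,0],[0,0.1,0],[0,0.1,0],[0,0.1,0],[0,0.1,0]], "hand": [20,20,20,20,20]}}

```text
time: 12.33
eef_pos: [0.5722, 0.1659, 0.1281]
tool_rot: [0.062, 1.567, -0.062]
wrist_force: [-4.3, -1.8, 11.3]
opening: 0.0269
```

```bash
python3 -c "
from h import *
tr(.02,-.027)"
```

```text
t 12.33 tx 42.8 ty -26.8 z 128.06 contact 16.1 F [-4.3 -1.8 11.3] op 0.0269
L [ 0.002 -0.006  0.5  ] rot [0.07 0.18 0.02] t 12.33
```

>>> {"api": "servo_tool", "payload": {"linear": [[0.055,0,0.08],[0.055,0,0.16],[0.05,0,0.24],[0.05,0,0.32],[0.05,0,0.4]], "rotation": [[0,0.1,0],[0,0.2,0],[0,0.2,0],[0,0.2,0],[0,0.2,0]], "hand": [20,20,20,20,20]}}

```text
time: 12.75
eef_pos: [0.59, 0.1646, 0.1284]
tool_rot: [0.062, 1.566, -0.062]
wrist_force: [-0.8, -2.6, 8.5]
opening: 0.0271
```

```bash
python3 -c "
from h import *
tr(.02,-.027)"
```

```text
t 12.75 tx 60.6 ty -26.6 z 128.39 contact 13.3 F [-0.8 -2.6  8.5] op 0.0271
L [ 0.002 -0.009  0.5  ] rot [0.08 0.2  0.01] t 12.75
```

>>> {"api": "servo_tool", "payload": {"linear": [[0.055,0,0.08],[0.055,0,0.16],[0.05,0,0.24],[0.05,0,0.32],[0.05,0,0.4]], "rotation": [[0,0.1,0],[0,0.2,0],[0,0.2,0],[0,0.2,0],[0,0.2,0]], "hand": [20,20,20,20,20]}}

```text
time: 13.17
eef_pos: [0.6078, 0.1632, 0.1287]
tool_rot: [0.062, 1.566, -0.062]
wrist_force: [-0.6, -1.2, 7.4]
opening: 0.0272
```

```bash
python3 -c "
from h import *
tr(.02,-.027)"
```

```text
t 13.17 tx 78.5 ty -26.6 z 128.72 contact 12.2 F [-0.6 -1.2  7.4] op 0.0272
L [ 0.002 -0.011  0.5  ] rot [ 0.08  0.23 -0.01] t 13.17
```

>>> {"api": "servo_tool", "payload": {"linear": [[0.06,0,0.08],[0.06,0,0.16],[0.055,0,0.24],[0.055,-0.01,0.32],[0.055,-0.01,0.4]], "rotation": [[0,0.1,0],[0,0.2,0],[0,0.2,0],[0,0.2,0],[0,0.2,0]], "hand": [20,20,20,20,20]}}

```text
time: 13.58
eef_pos: [0.6257, 0.1619, 0.1292]
tool_rot: [0.063, 1.565, -0.061]
wrist_force: [-0.9, -0.1, 8.2]
opening: 0.0269
```

```bash
python3 -c "
from h import *
tr(-.02,.033)
cv2.imwrite('pics/s3.png',eyes.snapshot('scene')[100:300,200:460,::-1].repeat(3,0).repeat(3,1))"
```

```text
t 13.58 tx 96.5 ty -26.5 z 129.21 contact 13.0 F [-0.9 -0.1  8.2] op 0.0269
L [-0.     1.488 -0.498] rot [ 0.06  0.29 -0.08] t 13.58
```

View pics/s3.png

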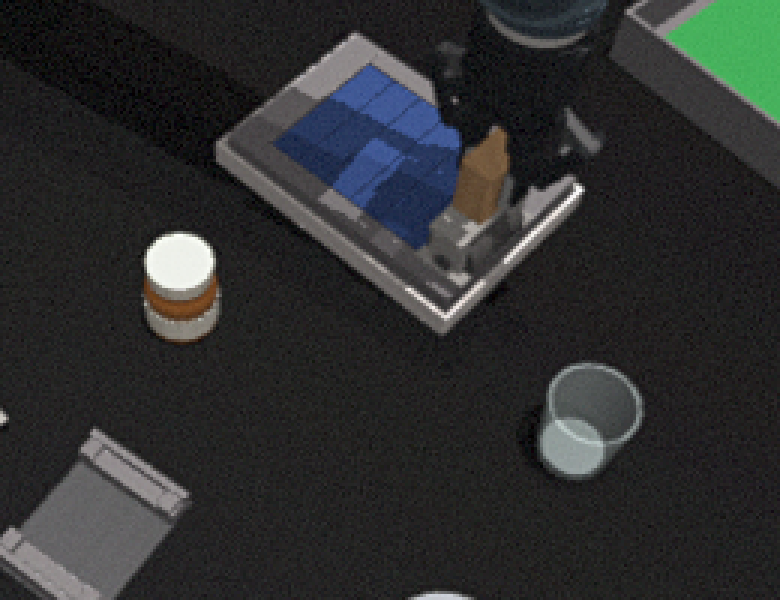

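>>> {"api": "servo_tool", "payload": {"linear": [[-0.2,0,0],[-0.35,0.3,0],[-0.35,0.9,0],[-0.35,1.49,0],[-0.3,1.49,0]], "rotation": [[0,0.3,0],[0,0.3,0],[0,0.3,0],[0,0.3,0],[0,0.3,0]], "hand": [20,20,20,20,20]}}

```text
time: 14.05
eef_pos: [0.6304, 0.2254, 0.1413]
tool_rot: [0.063, 1.569, -0.057]
wrist_force: [-0.7, 0.4, -4.2]
opening: 0.027
```

```bash
python3 -c "
from h import *
tr(0,.033)"
```

```text
t 14.05 tx 96.0 ty 37.2 z 141.33 contact 0.6 F [-0.7  0.4 -4.2] op 0.0270
L [-0.    -0.106 -0.   ] rot [ 0.23  0.03 -0.23] t 14.05
```

>>> {"api": "servo_tool", "payload": {"linear": [[0.1,-0.1,0],[0.2,-0.1,0],[0.25,-0.1,0],[0.26,-0.1,0],[0.26,-0.1,0]], "rotation": [[0.2,0,-0.2],[0.2,0,-0.2],[0.2,0,-0.2],[0.2,0,-0.2],[0.2,0,-0.2]], "hand": [20,20,20,20,20]}}

```text
time: 14.47
eef_pos: [0.6299, 0.2208, 0.1303]
tool_rot: [0.064, 1.57, -0.063]
wrist_force: [-0.4, -0.7, -4.6]
opening: 0.0267
```

```bash
python3 -c "
from h import *
tr(0,.033)"
```

```text
t 14.47 tx 95.9 ty 32.6 z 130.32 contact 0.2 F [-0.4 -0.7 -4.6] op 0.0267
L [ 0.     0.009 -0.   ] rot [-0.02 -0.03 -0.01] t 14.47
```

>>> {"api": "servo_tool", "payload": {"linear": [[0.03,0,0],[0.055,0,0],[0.07,0,0],[0.08,0,0],[0.08,0,0]], "rotation": [[0,0,0],[0,0,0],[0,0,0],[0,0,0],[0,0,0]], "hand": [20,20,20,20,20]}}

```text
time: 14.88
eef_pos: [0.6313, 0.2205, 0.1293]
tool_rot: [0.063, 1.567, -0.063]
wrist_force: [0.2, -2.3, 5.0]
opening: 0.0269
```

```bash
python3 -c "
from h import *
tr(-.02,.033)"
```

```text
t 14.88 tx 97.3 ty 32.4 z 129.28 contact 9.8 F [ 0.2 -2.3  5. ] op 0.0269
L [-0.002  0.014 -0.5  ] rot [-0.03  0.18 -0.01] t 14.88
```

>>> {"api": "servo_tool", "payload": {"linear": [[0.06,0.01,-0.12],[0.062,0.01,-0.24],[0.065,0.01,-0.36],[0.067,0.01,-0.48],[0.07,0.01,-0.6]], "rotation": [[0,0.1,0],[0,0.2,0],[0,0.2,0],[0,0.2,0],[0,0.2,0]], "hand": [20,20,20,20,20]}}

```text
time: 15.3
eef_pos: [0.6087, 0.2225, 0.1286]
tool_rot: [0.063, 1.566, -0.064]
wrist_force: [-0.4, -3.7, 6.6]
opening: 0.027
```

```bash
python3 -c "
from h import *
tr(-.02,.033)"
```

```text
t 15.30 tx 74.6 ty 32.6 z 128.62 contact 11.4 F [-0.4 -3.7  6.6] op 0.0270
L [-0.002  0.01  -0.5  ] rot [-0.02  0.22  0.01] t 15.3
```

>>> {"api": "servo_tool", "payload": {"linear": [[0.065,0.01,-0.12],[0.07,0.01,-0.24],[0.075,0.01,-0.36],[0.077,0.01,-0.48],[0.08,0.01,-0.6]], "rotation": [[0,0.1,0],[0,0.2,0],[0,0.2,0],[0,0.2,0],[0,0.2,0]], "hand": [20,20,20,20,20]}}

```text
time: 15.72
eef_pos: [0.5867, 0.2243, 0.1282]
tool_rot: [0.062, 1.564, -0.064]
wrist_force: [-0.5, -3.5, 8.4]
opening: 0.0271
```

```bash
python3 -c "
from h import *
tr(-.02,.033)"
```

```text
t 15.72 tx 52.6 ty 32.6 z 128.20 contact 13.2 F [-0.5 -3.5  8.4] op 0.0271
L [-0.003  0.009 -0.5  ] rot [-0.02  0.34  0.05] t 15.72
```

>>> {"api": "servo_tool", "payload": {"linear": [[0.065,0.01,-0.12],[0.07,0.01,-0.24],[0.075,0.01,-0.36],[0.08,0.01,-0.48],[0.082,0.01,-0.6]], "rotation": [[0,0.1,0],[0,0.2,0],[0,0.3,0],[0,0.3,0],[0,0.3,0]], "hand": [20,20,20,20,20]}}

```text
time: 16.13
eef_pos: [0.5648, 0.2262, 0.1277]
tool_rot: [0.062, 1.563, -0.065]
wrist_force: [0.3, -3.2, 9.0]
opening: 0.0268
```

```bash
python3 -c "
from h import *
tr(-.02,.033)"
```

```text
t 16.13 tx 30.5 ty 32.7 z 127.67 contact 13.8 F [ 0.3 -3.2  9. ] op 0.0268
L [-0.003  0.007 -0.5  ] rot [-0.02  0.37  0.08] t 16.13
```

>>> {"api": "servo_tool", "payload": {"linear": [[0.068,0.01,-0.12],[0.073,0.01,-0.24],[0.078,0.01,-0.36],[0.08,0.01,-0.48],[0.082,0.01,-0.6]], "rotation": [[0,0.2,0],[0,0.3,0],[0,0.4,0],[0,0.4,0],[0,0.4,0]], "hand": [20,20,20,20,20]}}

```text
time: 16.55
eef_pos: [0.543, 0.228, 0.1272]
tool_rot: [0.061, 1.565, -0.065]
wrist_force: [-0.6, -4.1, 9.3]
opening: 0.0271
```

```bash
python3 -c "
from h import *
tr(-.02,.033)"
```

```text
t 16.55 tx 8.7 ty 32.8 z 127.22 contact 14.1 F [-0.6 -4.1  9.3] op 0.0271
L [-0.003  0.005 -0.5  ] rot [-0.01  0.31  0.12] t 16.55
```

>>> {"api": "servo_tool", "payload": {"linear": [[0.068,0,-0.12],[0.073,0,-0.24],[0.078,0.01,-0.36],[0.08,0.01,-0.48],[0.082,0.01,-0.6]], "rotation": [[0,0.2,0.1],[0,0.3,0.1],[0,0.3,0.1],[0,0.3,0.1],[0,0.3,0.1]], "hand": [20,20,20,20,20]}}

```text
time: 16.97
eef_pos: [0.5212, 0.2298, 0.1268]
tool_rot: [0.062, 1.564, -0.064]
wrist_force: [-0.5, -5.2, 10.8]
opening: 0.0269
```

```bash
python3 -c "
from h import *
tr(-.02,.033)"
```

```text
t 16.97 tx -13.2 ty 32.8 z 126.80 contact 15.6 F [-0.5 -5.2 10.8] op 0.0269
L [-0.003  0.004 -0.5  ] rot [0.   0.35 0.07] t 16.97
```

>>> {"api": "servo_tool", "payload": {"linear": [[0.065,0,-0.12],[0.068,0,-0.24],[0.073,0.01,-0.36],[0.075,0.01,-0.48],[0.078,0.01,-0.6]], "rotation": [[0,0.2,0.1],[0,0.3,0.1],[0,0.3,0.1],[0,0.3,0.1],[0,0.3,0.1]], "hand": [20,20,20,20,20]}}

```text
time: 17.38
eef_pos: [0.4993, 0.2315, 0.1263]
tool_rot: [0.062, 1.563, -0.063]
wrist_force: [0.3, -4.0, 10.9]
opening: 0.0266
```

```bash
python3 -c "
from h import *
tr(-.02,.033)"
```

```text
t 17.38 tx -35.1 ty 32.8 z 126.34 contact 15.7 F [ 0.3 -4.  10.9] op 0.0266
L [-0.003  0.005 -0.5  ] rot [0.02 0.37 0.03] t 17.38
```

>>> {"api": "servo_tool", "payload": {"linear": [[0.065,0,-0.12],[0.068,0,-0.24],[0.073,0.01,-0.36],[0.075,0.01,-0.48],[0.078,0.01,-0.6]], "rotation": [[0,0.2,0],[0,0.3,0],[0,0.3,0],[0,0.3,0],[0,0.3,0]], "hand": [20,20,20,20,20]}}

```text
time: 17.8
eef_pos: [0.4775, 0.2333, 0.1259]
tool_rot: [0.061, 1.563, -0.064]
wrist_force: [-0.1, -5.4, 10.7]
opening: 0.0269
```

```bash
python3 -c "
from h import *
tr(-.02,.033)"
```

```text
t 17.80 tx -57.0 ty 32.9 z 125.90 contact 15.5 F [-0.1 -5.4 10.7] op 0.0269
L [-0.004  0.004 -0.5  ] rot [0.05 0.41 0.09] t 17.8
```

>>> {"api": "servo_tool", "payload": {"linear": [[0.065,0,-0.12],[0.068,0,-0.24],[0.073,0.01,-0.36],[0.075,0.01,-0.48],[0.078,0.01,-0.6]], "rotation": [[0,0.2,0],[0,0.3,0],[0,0.4,0],[0,0.4,0],[0,0.4,0]], "hand": [20,20,20,20,20]}}

```text
time: 18.22
eef_pos: [0.4558, 0.2352, 0.1255]
tool_rot: [0.06, 1.564, -0.064]
wrist_force: [-0.7, -6.5, 10.1]
opening: 0.027
```

```bash
python3 -c "
from h import *
tr(-.02,.033)"
```

```text
t 18.22 tx -78.8 ty 33.0 z 125.45 contact 14.9 F [-0.7 -6.5 10.1] op 0.0270
L [-0.003  0.001 -0.5  ] rot [0.07 0.34 0.15] t 18.22
```

>>> {"api": "servo_tool", "payload": {"linear": [[0.065,0,-0.12],[0.068,0,-0.24],[0.073,0,-0.36],[0.075,0,-0.44],[0.075,0,-0.5]], "rotation": [[0,0.2,0.1],[0,0.3,0.1],[0,0.3,0.1],[0,0.3,0.1],[0,0.3,0.1]], "hand": [20,20,20,20,20]}}

```text
time: 18.63
eef_pos: [0.4381, 0.2364, 0.1254]
tool_rot: [0.06, 1.563, -0.063]
wrist_force: [-1.2, -6.2, 11.1]
opening: 0.027
```

```bash
python3 -c "
from h import *
tr(-.02,.033);go((.5495,-.184,.21),2.6)"
```

```text
t 18.63 tx -96.5 ty 32.8 z 125.38 contact 15.9 F [-1.2 -6.2 11.1] op 0.0270
L [-0.004  0.007 -0.5  ] rot [0.1  0.4  0.09] t 18.63
L [ -2.075 -10.263   3.614] rot [-7.1   0.39  0.11] t 18.63
```

>>> {"api": "servo_tool", "payload": {"linear": [[-0.3,0,0],[-1.0,0,0],[-1.8,-0.3,0.1],[-2.05,-1.0,0.36],[-2.08,-1.9,0.68]], "rotation": [[0,0.4,0.1],[0,0.4,0.1],[-0.2,0.4,0.1],[-0.7,0.4,0.1],[-1.4,0.4,0.1]], "hand": [20,20,20,20,20]}}

```text
time: 19.05
eef_pos: [0.4598, 0.1596, 0.2119]
tool_rot: [0.041, 1.564, -0.037]
wrist_force: [1.8, -0.3, -4.8]
opening: 0.0272
```

```bash
python3 -c "
from h import *
st();go((.5495,-.184,.21),2.6)"
```

```text
t 19.05 pos [0.4598 0.1596 0.2119] F [ 1.8 -0.3 -4.8] T [-0.01 -0.11 -0.04] op 0.0272 zyaw -2.84 q [ 0.1  -0.11  2.01  0.    1.23  0.15]
L [ 0.044 -8.468  2.666] rot [-5.44  0.35 -0.11] t 19.05
```

>>> {"api": "servo_tool", "payload": {"linear": [[0,-0.9,0.28],[0,-1.8,0.57],[0,-2.7,0.85],[0,-3.6,1.13],[0,-4.5,1.42]], "rotation": [[-0.6,0.3,0],[-1.2,0.3,0],[-1.8,0.3,0],[-2.4,0.3,0],[-3,0.3,0]], "hand": [20,20,20,20,20]}}

```text
time: 19.47
eef_pos: [0.5068, -0.0243, 0.2108]
tool_rot: [0.0, 1.571, 0.005]
wrist_force: [1.9, 0.1, -4.7]
opening: 0.0268
```

```bash
python3 -c "
from h import *
st();go((.5495,-.184,.18),2.6)"
```

```text
t 19.47 pos [ 0.5068 -0.0243  0.2108] F [ 1.9  0.1 -4.7] T [ 0.02 -0.04  0.01] op 0.0268 zyaw 0.18 q [-0.27 -0.05  1.95  0.    1.24 -0.28]
L [ 0.756 -3.997  1.055] rot [-2.42 -0.02 -0.18] t 19.47
```

>>> {"api": "servo_tool", "payload": {"linear": [[0.1,-0.9,0.24],[0.2,-1.8,0.48],[0.4,-2.7,0.71],[0.6,-3.5,0.93],[0.75,-4.0,1.05]], "rotation": [[-0.6,0,0],[-1.2,0,0],[-1.8,0,-0.1],[-2.4,0,-0.2],[-2.4,0,-0.2]], "hand": [20,20,20,20,20]}}

```text
time: 19.88
eef_pos: [0.549, -0.1867, 0.1785]
tool_rot: [-0.034, 1.572, 0.034]
wrist_force: [0.5, 0.1, -5.1]
opening: 0.0272
```

```bash
python3 -c "
from h import *
st();go((.5495,-.184,.12),2.6)"
```

```text
t 19.88 pos [ 0.549  -0.1867  0.1785] F [ 0.5  0.1 -5.1] T [0.05 0.01 0.  ] op 0.0272 zyaw 2.47 q [-0.52  0.16  1.8  -0.    1.18 -0.57]
L [1.462 0.067 0.018] rot [-0.13 -0.08 -0.01] t 19.88
```

>>> {"api": "servo_tool", "payload": {"linear": [[0.3,0.07,0.02],[0.7,0.07,0.02],[1.1,0.07,0.02],[1.35,0.07,0.02],[1.45,0.07,0.02]], "rotation": [[-0.1,-0.1,0],[-0.1,-0.1,0],[-0.1,-0.1,0],[-0.1,-0.1,0],[-0.1,-0.1,0]], "hand": [20,20,20,20,20]}}

```text
time: 20.3
eef_pos: [0.5478, -0.1827, 0.1175]
tool_rot: [-0.033, 1.575, 0.038]
wrist_force: [0.0, 0.6, -5.2]
opening: 0.0271
```

```bash
python3 -c "
from h import *
st();cv2.imwrite('pics/s4.png',cv2.resize(eyes.snapshot('scene')[200:320,150:310,::-1],None,fx=4,fy=4,interpolation=2));go((.5495,-.184,.0965),2.6)"
```

```text
t 20.3 pos [ 0.5478 -0.1827  0.1175] F [ 0.   0.6 -5.2] T [0.07 0.01 0.  ] op 0.0271 zyaw 2.57 q [-0.52  0.24  1.83  0.    1.07 -0.56]
L [ 0.536 -0.032  0.036] rot [-0.03 -0.19 -0.16] t 20.35
```

View pics/s4.png

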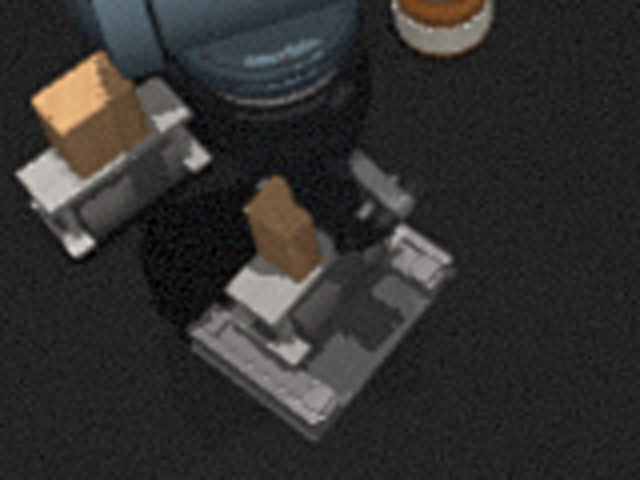

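Roller is above the rest at about (275,270), still 20 mm high. Lower slowly.

>>> {"api": "servo_tool", "payload": {"linear": [[0.1,-0.03,0.03],[0.2,-0.03,0.03],[0.3,-0.03,0.04],[0.4,-0.03,0.04],[0.45,-0.03,0.04]], "rotation": [[0,-0.2,-0.1],[0,-0.2,-0.1],[0,-0.2,-0.1],[0,-0.2,-0.1],[0,-0.2,-0.1]], "hand": [20,20,20,20,20]}}

```text
time: 20.77
eef_pos: [0.5497, -0.1838, 0.0996]
tool_rot: [-0.035, 1.57, 0.036]
wrist_force: [-1.0, -0.1, -3.8]
opening: 0.0269
```

```bash
python3 -c "
from h import *
st();go((.5495,-.184,.0965),2.6)"
```

```text
t 20.77 pos [ 0.5497 -0.1838  0.0996] F [-1.  -0.1 -3.8] T [ 0.04 -0.03  0.03] op 0.0269 zyaw 2.58 q [-0.52  0.27  1.83  0.    1.04 -0.56]
L [ 0.078 -0.004 -0.004] rot [-0.02  0.01 -0.06] t 20.77
```

>>> {"api": "servo_tool", "payload": {"linear": [[0.02,0,0],[0.04,0,0],[0.06,0,0],[0.08,0,0],[0.08,0,0]], "rotation": [[0,0,0],[0,0,0],[0,0,0],[0,0,0],[0,0,0]], "hand": [20,20,20,20,20]}}

```text
time: 21.18
eef_pos: [0.5499, -0.1839, 0.0968]
tool_rot: [-0.035, 1.57, 0.036]
wrist_force: [-0.3, 0.1, -2.7]
opening: 0.0266
```

```bash
python3 -c "
from h import *
st()"
```

```text
t 21.18 pos [ 0.5499 -0.1839  0.0968] F [-0.3  0.1 -2.7] T [0.09 0.13 0.  ] op 0.0266 zyaw 2.58 q [-0.52  0.28  1.83  0.    1.03 -0.56]
```

>>> {"api": "servo_tool", "payload": {"linear": [[0.01,0,0],[0.02,0,0],[0.02,0,0],[0.02,0,0],[0.02,0,0]], "rotation": [[0,0,0],[0,0,0],[0,0,0],[0,0,0],[0,0,0]], "hand": [20,20,20,20,20]}}

```text
time: 21.6
eef_pos: [0.55, -0.184, 0.0967]
tool_rot: [-0.035, 1.57, 0.036]
wrist_force: [-2.6, 1.7, 5.7]
opening: 0.0271
```

>>> {"api": "servo_tool", "payload": {"linear": [[0,0,0],[0,0,0],[0,0,0],[0,0,0],[0,0,0]], "rotation": [[0,0,0],[0,0,0],[0,0,0],[0,0,0],[0,0,0]], "hand": [30,40,55,70,80]}}

```text
time: 22.02
eef_pos: [0.5502, -0.1841, 0.0967]
tool_rot: [-0.035, 1.57, 0.036]
wrist_force: [-0.6, -0.1, 0.3]
opening: 0.0744
```

```bash
python3 -c "
from h import *
st()"
```

```text
t 22.02 pos [ 0.5502 -0.1841  0.0967] F [-0.6 -0.1  0.3] T [ 0.01  0.01 -0.02] op 0.0744 zyaw 2.58 q [-0.52  0.28  1.83  0.    1.03 -0.56]
```

>>> {"api": "servo_tool", "payload": {"linear": [[0,0,0],[-0.5,0,0],[-1.2,0,0],[-2.0,0,0],[-2.8,0,0]], "rotation": [[0,0,0],[0,0,0],[0,0,0],[0,0,0],[0,0,0]], "hand": [85,85,85,85,85]}}

```text
time: 22.43
eef_pos: [0.5497, -0.1839, 0.2094]
tool_rot: [-0.034, 1.571, 0.036]
wrist_force: [1.4, -0.5, 0.7]
opening: 0.0846
```

>>> {"api": "servo_tool", "payload": {"linear": [[-0.5,-0.4,-0.4],[-0.8,-0.8,-1.1],[-0.8,-1.2,-1.8],[-0.8,-1.6,-2.5],[-0.8,-2,-3]], "rotation": [[0,0,0],[0,0,0],[0,0,0],[0,0,0],[0,0,0]], "hand": [85,85,85,85,85]}}

```text
time: 22.85
eef_pos: [0.4318, -0.2698, 0.2416]
tool_rot: [-0.035, 1.57, 0.036]
wrist_force: [0.6, 0.2, 0.1]
opening: 0.0848
```

```bash
python3 -c "
from h import *
st()
t=eyes.snapshot('top')[:,:,::-1];s=eyes.snapshot('scene')[:,:,::-1]
cv2.imwrite('pics/t5.png',t);cv2.imwrite('pics/s5.png',s)
cv2.imwrite('pics/s5b.png',cv2.resize(s[95:315,190:410],None,fx=2.7,fy=2.7,interpolation=2))
cv2.imwrite('pics/t5b.png',cv2.resize(t[180:250,325:405],None,fx=8,fy=8,interpolation=2))"
```

```text
t 22.85 pos [ 0.4318 -0.2698  0.2416] F [0.6 0.2 0.1] T [-0.03  0.04  0.  ] op 0.0848 zyaw 2.58 q [-0.78 -0.08  1.92  0.    1.3  -0.83]
```

View pics/s5b.png

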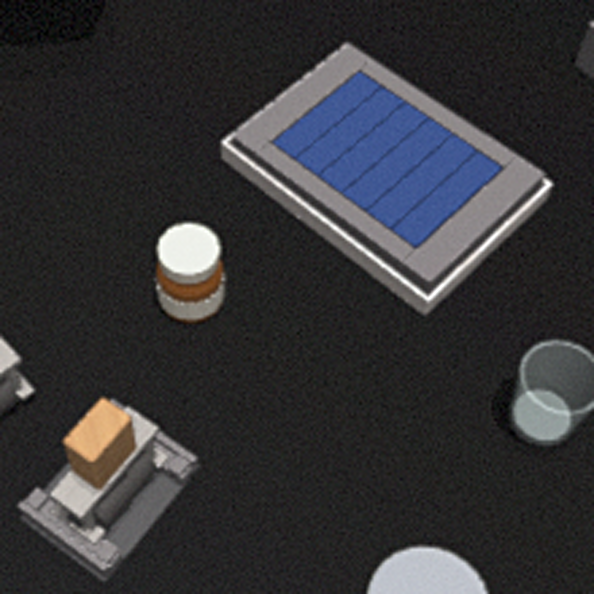

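View pics/t5.png

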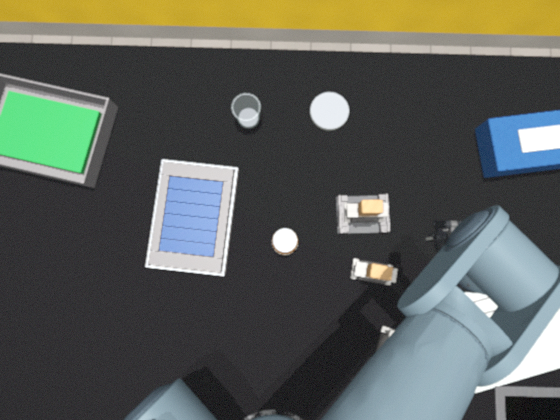

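View pics/t5b.png

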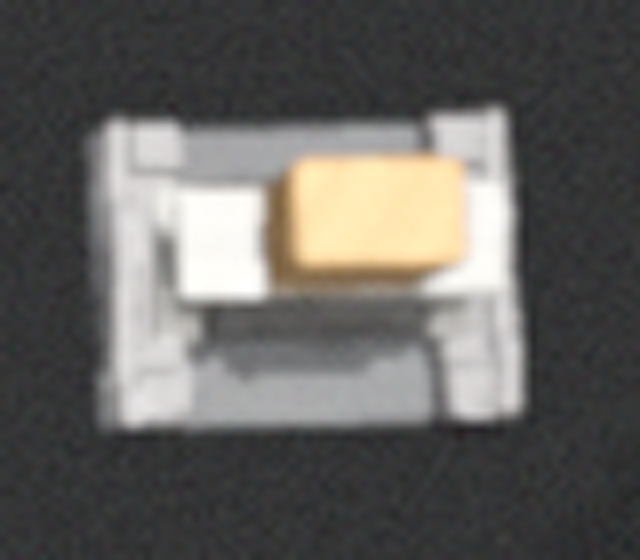

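```bash
python3 -c "
from h import *
print(manip.finish_job())"
```

```text
the job is handed in; nothing more can be done
None
```

I rolled the whole liner, stood the roller back on its rest and handed the job in at about 23 s of the 72 s allowed.

- **Rolling:** I took the roller farthest from the base and felt for the frame at the near end. I then made two full passes along x, one over each half of the strip width, touching the frame at both ends.
- **Push:** The contact force read at the end of each rolling step was about 11–19 N, mostly 13–16 N. It was not read within a step.
- **Seating:** The frame rises about 20 mrad along x. On both passes the wheel height over all six strips lay on or up to about 0.3 mm below the straight line between the frame readings at the two ends. I take this as every strip flush. The final pictures show no step at the strips, though at that resolution they could not show a few tenths of a millimetre.
- **Roller:** It stands upright inside the lips of its rest, in the same place in the top view as at the start. The gripper is open and well clear of everything.
- **Bystanders:** The jar, beaker and dish look unmoved in the top view.

No check failed or disagreed. The strip joints and the wheel's rotation cannot be read directly, so seating rests on the heights and forces above.

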